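# Shim the fixture gap and hold it closed

## Robot

A 6-joint arm with a two-finger parallel gripper is mounted at the origin on the work surface. World frame = base frame: x ahead of the robot, y to its left, z up, the work surface at z = 0. Lengths are in m, angles in degrees, forces in N, time in s.
With the tool pointing down it reaches from about 0.4 to 0.925 m from the base axis. Payload 12.5 kg.
Tool frame: the origin (TCP) lies midway between the tips of the shut fingers; the grasp point (between the pads) lies 19 mm behind it; z points along the fingers, y is the direction in which the jaws open and shut (so a half turn about z gives the same grasp; the last joint's range is limited). The gripper opens to 95 mm and grips with 3 to 60 N. Pads are 20 mm wide; open, the fingers measure 119 mm over their backs; the gripper's body (75 mm by 180 mm) begins 59 mm behind the grasp point.
Start: joints at [-75.837, 28.126, 89.318, -0, 62.55, -6.05], TCP at [0.216, -0.587, 0.193] pointing down, gripper open.
Joint ranges: [-177.58, 177.58], [-47.91, 125.51], [2.72, 160], [-65.01, 245.01], [3.68, 167.84], [-153.87, 153.87]. Speed limits (degrees/s): [127.2, 127.2, 159.86, 180, 180, 180].

## Interface

Orientations are given as a 3x3 rotation matrix whose columns are the frame's x, y, z axes.
In Python, from station import * gives the robot as it stands.
- The arm moves only by the tool carry_out, never from a script. Its argument "increments" is one flat list of numbers, 4 for each row, row after row: the shift along the tool's x, y, z in mm, then the turn about the tool's z in rad. A call has 1 to 20 rows; each row is the pose to reach, as a shift and turn from the pose commanded when the call began, along the tool's axes at that moment; what a row does not reach only later rows make up. A row lasts 1/10 s, in which the tool goes at most 50 mm and 8.59 degrees, less where a joint would pass 70% of its speed; a pose out of reach is approached as far as the arm can. A call with a gripper value outside its range is refused whole. "gripper" is the finger opening in mm, from 0 to 95.1, set as the call begins (left out, the last holds). The fingers move at their own pace and stop on an object; "force" is the grip in N (left out, the last holds). Time passes only in rows, so rows that repeat a pose let the fingers close. It gives the time, the measured TCP pose, the force and the opening at its end, in the units of the state.
- observe(): the state, without advancing time (a new reading comes with each control period).
- capture(name): name is "scene" or "side" or "wrist"; returns a dict with "image" (384x512x3 uint8, red, green, blue), "depth" (384x512 float32, m along the optical axis (not along the pixel's ray), 0 where there is no reading), "camera_matrix" (3x3 intrinsics, pixels), "R" (3x3) and "t" (3): a world point X has camera coordinates R X + t; the wrist camera has in their place "tool_from_camera" (4x4, takes a point from camera to tool coordinates, whose origin is the TCP and whose axes are the flange's). Camera axes: x right, y down, z forward; pixel columns grow to the right and rows downward; lengths in m; the calibration is good to about 2 mm. A picture is of the moment at which its call begins: read the wrist's pose just before it.
- finish_job(): hands the job in, once; it reports no verdict.
The state is a dict: "t": time; "joints": joint angles; "dq": joint speeds; "tau": joint torques, N m; "position": TCP position; "orientation": TCP orientation; "ft_force": force on the tool from outside, world axes, zero at the start; "wrist_torque": the same for the moment, N m; "opening": finger opening in m.
Only numpy, scipy, OpenCV 4.12 (cv2) and the standard library are available. Lean on these libraries where they do the work, as an engineer would, in place of code of your own. Each camera call takes 0.05 s, during which the arm holds its last target. There are 200 camera calls.

## Task

One thick tan spacer already stands at the aluminium stop of the shimming fixture: from the pink sheet, stand more thick ones (never the thin look-alikes) beside it in the gap before the steel-faced blue jaw, broad faces towards stop and jaw, until pushing the red handle closes the jaw tight on the stack before its travel runs out; one or two more are needed, found by feel. Finish while holding: keep pushing the handle with its spring about half squeezed, so that the upright stack stays clamped against the stop, with nothing but the fixture touching the spacers. Leave the thin blocks and the other things on the bench where they are.

Things in the scene. Friction and masses are not known exactly. Their poses are not given: they have to be found in the camera images.
- fixture: the fixed shimming fixture: dark steel base plate 90 (x) x 260 (y) x 12 mm high on the table; origin at the centre of its underside; own y runs along the gap direction, from the stop (-y end) to the jaw and handle (+y end); z up. Its flat top, 12 mm above the table, carries the spacers; stop, jaw and spacers are centred on own x = 0. Stop and jaw are only 34 mm wide (x), less than the spacers
- stop_face (a point): centre of the face of the aluminium stop that looks along the fixture's +y, 22 mm above the plate's top (stop 34 wide, 40 long, 44 mm tall, fixed in this run; its place on the plate differs from run to run). The gap between this face and the open jaw is 52 to 80 mm
- jaw_face (a point): centre of the steel face of the blue jaw, looking to the fixture's -y, 22 mm above the plate's top (jaw 34 wide, 40 long, top 44 mm above the plate). Moves with the jaw
- jaw (a joint): how far the jaw has advanced towards the stop along the fixture's -y: 0 open (as at the start), at most 0.032 m; a weak spring (0.7 N open, 1.8 N at full travel) brings it back when the handle is let go. If it reaches 0.032 the gap is still too wide and another spacer is needed
- handle (a joint): how far the red handle has been pressed towards the jaw against the stiff spring between them: 0 free, at most 0.020 m; 2.7 N preload plus 0.45 N per mm. Pushing the handle first moves jaw and handle together; once the jaw is stopped (by the stack or at its end of travel) this spring squeezes and the force climbs. Half squeezed is 0.010
- handle_back (a point): centre of the rear face of the red handle (looking to the fixture's +y), where it is pushed towards -y; an upright paddle 32 wide (x), 10 thick (y), from 27 to 85 mm above the table, this point 67 mm above the table, 107 mm along the fixture's +y from its origin when at rest. Room behind it for closed fingers; it can also be pinched by its 32 mm width from above
- thick_a_mid (a point): a loose tan fibreglass spacer block, standing upright on the pink sheet: 44 wide x 18 thick x 44 tall (mm), 50 to 85 g. This point is its centre, 22 mm above its foot; own x = along the 44 mm width, y = through the 18 mm thickness, z = up. One of three alike thick spacers on the sheet, all usable
- thick_b_mid (a point): a loose tan fibreglass spacer block, standing upright on the pink sheet: 44 wide x 18 thick x 44 tall (mm), 50 to 85 g. This point is its centre, 22 mm above its foot; own x = along the 44 mm width, y = through the 18 mm thickness, z = up. One of three alike thick spacers on the sheet, all usable
- thick_c_mid (a point): a loose tan fibreglass spacer block, standing upright on the pink sheet: 44 wide x 18 thick x 44 tall (mm), 50 to 85 g. This point is its centre, 22 mm above its foot; own x = along the 44 mm width, y = through the 18 mm thickness, z = up. One of three alike thick spacers on the sheet, all usable
- thick_d_mid (a point): the fourth thick spacer (same 44 x 18 x 44 mm block, centre, axes), already standing on the fixture's plate, up to 5 mm clear of the stop's face
- thin_a_mid (a point): a look-alike tan block, same colour and height and width (44 x 44 mm) but only 10 mm thick: not for this job, leave it standing. This point is its centre, 22 mm above its foot; axes as for the thick spacers
- thin_b_mid (a point): a look-alike tan block, same colour and height and width (44 x 44 mm) but only 10 mm thick: not for this job, leave it standing. This point is its centre, 22 mm above its foot; axes as for the thick spacers
- thin_c_mid (a point): a look-alike tan block, same colour and height and width (44 x 44 mm) but only 10 mm thick: not for this job, leave it standing. This point is its centre, 22 mm above its foot; axes as for the thick spacers
- sheet: the fixed pink sheet, 240 (x) x 260 (y) x 3 mm thick, on which the six blocks stand in two rows along its y, with centres at least 50 mm apart; origin at the centre of its underside
- caliper: a dial caliper lying on the bench, 200 mm long, origin under its middle; bystander
- wrench: a steel spanner lying on the bench, 150 mm long; bystander
- driver: a red-handled screwdriver lying on the bench, 170 mm long; bystander
- pencil: a yellow pencil lying on the bench, 165 mm long, origin under its middle; bystander
- collar_mid (a point): a black carbon collar ring, 68 mm across, 30 mm tall, standing on the bench; this point is its centre, 15 mm up; bystander
There are look-alikes about, which are no part of the job. Leave any green look-alike of the part that bears thick_a_mid alone. What is shaped like the part that bears thick_b_mid but yellow is not meant.

How it is judged (in metres and radians):
On the way:
1. a further thick spacer stands upright in the gap, let go, while the jaw is still open (((x of thick_a_mid in the frame of fixture between -0.009 and 0.009 m and y of thick_a_mid in the frame of fixture between -0.062 and 0.015 m and z of thick_a_mid in the frame of fixture between 0.031 and 0.037 m and angle between thick_a_mid's own z axis and vertical below 0.1 rad and angle between the y axis of thick_a_mid and the y axis of fixture, either way round below 0.14 rad and contact force between the fingers and thick_a below 0.3 N) or (x of thick_b_mid in the frame of fixture between -0.009 and 0.009 m and y of thick_b_mid in the frame of fixture between -0.062 and 0.015 m and z of thick_b_mid in the frame of fixture between 0.031 and 0.037 m and angle between thick_b_mid's own z axis and vertical below 0.1 rad and angle between the y axis of thick_b_mid and the y axis of fixture, either way round below 0.14 rad and contact force between the fingers and thick_b below 0.3 N) or (x of thick_c_mid in the frame of fixture between -0.009 and 0.009 m and y of thick_c_mid in the frame of fixture between -0.062 and 0.015 m and z of thick_c_mid in the frame of fixture between 0.031 and 0.037 m and angle between thick_c_mid's own z axis and vertical below 0.1 rad and angle between the y axis of thick_c_mid and the y axis of fixture, either way round below 0.14 rad and contact force between the fingers and thick_c below 0.3 N)) and value of joint jaw below 0.006 m), for 0.1 s.
At the end, for the whole second after the job is handed in: Jaw and stop each press the spacers with over 2.5 N; handle held 4 to 17 mm pressed, at rest; each thick spacer stands in the gap (upright 0.1 rad, 9 mm off centre line, square 0.14 rad) or is over 120 mm from the fixture's origin; fingers touch none ((contact force between jaw and thick_a above 2.5 N or contact force between jaw and thick_b above 2.5 N or contact force between jaw and thick_c above 2.5 N or contact force between jaw and thick_d above 2.5 N) and (contact force between stop and thick_a above 2.5 N or contact force between stop and thick_b above 2.5 N or contact force between stop and thick_c above 2.5 N or contact force between stop and thick_d above 2.5 N) and value of joint handle between 0.004 and 0.017 m and velocity of joint each of handle, jaw below 0.01 m/s and ((x of thick_a_mid in the frame of fixture between -0.009 and 0.009 m and y of thick_a_mid in the frame of fixture between -0.062 and 0.015 m and z of thick_a_mid in the frame of fixture between 0.031 and 0.037 m and angle between thick_a_mid's own z axis and vertical below 0.1 rad and angle between the y axis of thick_a_mid and the y axis of fixture, either way round below 0.14 rad and contact force between the fingers and thick_a below 0.3 N) or (horizontal distance between thick_a_mid and fixture above 0.12 m and contact force between the fingers and thick_a below 0.3 N)) and ((x of thick_b_mid in the frame of fixture between -0.009 and 0.009 m and y of thick_b_mid in the frame of fixture between -0.062 and 0.015 m and z of thick_b_mid in the frame of fixture between 0.031 and 0.037 m and angle between thick_b_mid's own z axis and vertical below 0.1 rad and angle between the y axis of thick_b_mid and the y axis of fixture, either way round below 0.14 rad and contact force between the fingers and thick_b below 0.3 N) or (horizontal distance between thick_b_mid and fixture above 0.12 m and contact force between the fingers and thick_b below 0.3 N)) and ((x of thick_c_mid in the frame of fixture between -0.009 and 0.009 m and y of thick_c_mid in the frame of fixture between -0.062 and 0.015 m and z of thick_c_mid in the frame of fixture between 0.031 and 0.037 m and angle between thick_c_mid's own z axis and vertical below 0.1 rad and angle between the y axis of thick_c_mid and the y axis of fixture, either way round below 0.14 rad and contact force between the fingers and thick_c below 0.3 N) or (horizontal distance between thick_c_mid and fixture above 0.12 m and contact force between the fingers and thick_c below 0.3 N)) and x of thick_d_mid in the frame of fixture between -0.009 and 0.009 m and y of thick_d_mid in the frame of fixture between -0.062 and 0.015 m and z of thick_d_mid in the frame of fixture between 0.031 and 0.037 m and angle between thick_d_mid's own z axis and vertical below 0.1 rad and angle between the y axis of thick_d_mid and the y axis of fixture, either way round below 0.14 rad and contact force between the fingers and thick_d below 0.3 N); the arm keeps its last pose, push and grip.
It fails at once if a thin block is moved by more than 25 mm or tipped (distance of any of thin_a_mid, thin_b_mid, thin_c_mid from where it was at the start of the episode above 0.025 m or angle between any of thin_a_mid, thin_b_mid, thin_c_mid's own z axis and vertical above 0.5 rad).
It fails at once if a bystander is moved by more than 30 mm (distance of any of caliper, wrench, driver, pencil, collar_mid from where it was at the start of the episode above 0.03 m).
It also fails if it takes over 72 s, if anything falls off the work surface, if the arm or the gripper's body presses on something with over 40 N, if the wrist force passes 120 N, or if a joint passes its speed limit or range.

## Working session

There is one attempt and no reset: what is moved stays moved. The work goes in short steps, Python scripts to look and compute and a tool call to move; the robot and the scene stay as the last step left them, time stands still between calls to the robot, and variables do not carry over. Pictures are saved under pics/ and viewed, about 8 in all and at most 12, crops included, and the job is handed in when it is done.

Besides the shell and the picture viewer there is one more tool, called after "Request:" by a JSON object that holds its "api" and its "payload". carry_out: Moves the arm, as the interface text tells. Its arguments: {"type":"object","properties":{"increments":{"type":"array"},"gripper":{"type":"number"},"force":{"type":"number"}},"required":["increments"]}

```bash
mkdir -p pics; cat > h.py <<'E'
from station import *
import numpy as np, cv2
def snap(n,f):
    s=observe(); c=capture(n); cv2.imwrite('pics/'+f+'.png',c['image'][:,:,::-1])
    if n=='wrist':
        T=np.eye(4);T[:3,:3]=s['orientation'];T[:3,3]=s['position'];M=T@c['tool_from_camera']
        c['Rw'],c['tw']=M[:3,:3],M[:3,3]
    else: c['Rw']=c['R'].T; c['tw']=-c['R'].T@c['t']
    return c
def cloud(c):
    K=c['camera_matrix'];d=c['depth'];v,u=np.mgrid[:d.shape[0],:d.shape[1]]
    p=np.stack([(u-K[0,2])/K[0,0]*d,(v-K[1,2])/K[1,1]*d,d],-1)
    return p@c['Rw'].T+c['tw']
E
python3 - <<'E'
from h import *
import pickle
a=snap('scene','scene0');b=snap('side','side0');w=snap('wrist','wrist0')
pickle.dump((a,b,w),open('v0.pkl','wb'))
cv2.imwrite('pics/both.png',cv2.resize(np.vstack([np.hstack([a['image'],b['image']])])[:,:,::-1],(800,300)))
s=observe();print(s['t'],s['position'],s['orientation'],s['ft_force'],s['opening'])
E
```

```text
0.15 [ 0.21592799 -0.58631881  0.19262532] [[ 9.38416924e-01  3.45504921e-01 -1.64122818e-04]
 [ 3.45504944e-01 -9.38416630e-01  7.49882595e-04]
 [ 1.05072545e-04 -7.60407763e-04 -9.99999705e-01]] [ 0.24798211  0.43887604 -0.02818021] 0.09495623566629087
```

View pics/scene0.png

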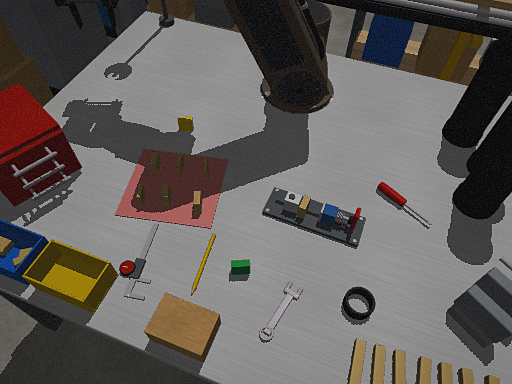

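View pics/side0.png

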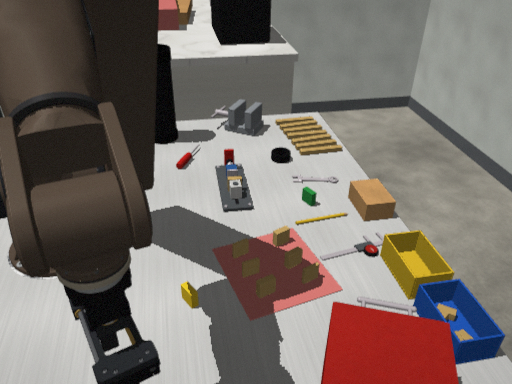

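The scene view shows the fixture at about (313,215) with the stop on the left, the standing spacer at (304,206), the jaw at (330,212) and the handle at (357,215). The pink sheet carries six tan blocks at (155,160), (180,162), (205,165), (140,193), (166,192) and (197,203). The look-alikes to avoid are the green block (240,267), the yellow block (185,124) and the thin tan ones. Next I measure thickness from the depth clouds.

```bash
python3 - <<'E'
from h import *
import pickle
a,b,w=pickle.load(open('v0.pkl','rb'))
for n,c in (('scene',a),('side',b)):
    P=cloud(c); hsv=cv2.cvtColor(c['image'],cv2.COLOR_RGB2HSV); z=P[...,2]; ok=(c['depth']>0)
    print(n,'table z',np.median(z[ok&(abs(z)<.02)]))
    r=(P[...,0]>.2)&(P[...,0]<.95)&(abs(P[...,1])<.8)&ok
    m=(r&(z>.025)&(z<.11)).astype(np.uint8)
    k,L,S,C=cv2.connectedComponentsWithStats(m)
    for i in range(1,k):
        if S[i,4]<15: continue
        Q=P[L==i]; top=Q[Q[:,2]>np.percentile(Q[:,2],98)-.006]
        rc=cv2.minAreaRect((top[:,:2]*1000).astype(np.float32))
        col=np.median(c['image'][L==i],0)
        print(C[i].round(),S[i,4],'z',Q[:,2].max().round(3),'rect',np.round(rc[0],0),np.round(rc[1],0),round(rc[2]),col)
    s=r&(hsv[...,1]>70)&((hsv[...,0]<8)|(hsv[...,0]>170))&(z<.02)&(z>-.01)
    print('sheet',cv2.minAreaRect((P[s][:,:2]*1000).astype(np.float32)),z[s].mean())
E
```

```text
scene table z -0.0005410330215287473
[185. 121.] 122 z 0.046 rect [ 322. -263.] [22. 40.] 29 [75. 63. 10.]
[ 41. 176.] 2041 z 0.11 rect [ 667. -500.] [ 12. 188.] 66 [50. 18. 16.]
[154. 160.] 127 z 0.049 rect [ 498. -269.] [43. 18.] 17 [63. 53. 31.]
[179. 161.] 86 z 0.049 rect [ 474. -201.] [45. 11.] 12 [61. 51. 31.]
[206. 165.] 67 z 0.048 rect [ 461. -126.] [44.  9.] 25 [63. 53. 33.]
[479. 197.] 1146 z 0.11 rect [311. 586.] [100.  41.] 65 [12. 13. 13.]
[165. 192.] 141 z 0.05 rect [ 585. -186.] [44. 18.] 26 [64. 53. 32.]
[140. 193.] 103 z 0.049 rect [ 612. -246.] [43. 10.] 21 [60. 50. 32.]
[197. 200.] 135 z 0.051 rect [576. -96.] [45. 18.] 20 [149. 124.  72.]
[297. 202.] 428 z 0.061 rect [492. 149.] [60. 47.] 87 [115.5 106.5  76. ]
[337. 215.] 494 z 0.087 rect [495. 302.] [10. 33.] 88 [38.  52.5 57. ]
[ 54. 265.] 2833 z 0.073 rect [ 871. -342.] [310. 101.] 90 [59. 50. 10.]
[  3. 240.] 27 z 0.029 rect [ 853. -487.] [26. 10.] 89 [137. 112.  64.]
[506. 263.] 68 z 0.058 rect [481. 658.] [30. 11.] 58 [89. 87. 89.]
[240. 265.] 190 z 0.046 rect [707.  79.] [18. 42.] 22 [ 27. 118.  52.]
[488.
[... 773 characters left out ...]
5. 47.]
[281. 233.] 168 z 0.05 rect [ 574. -101.] [43. 21.] 20 [121.   99.5  62. ]
[442. 293.] 4770 z 0.072 rect [ 869. -362.] [103. 342.] 0 [29. 70. 78.]
[240. 245.] 143 z 0.049 rect [ 459. -130.] [44. 14.] 23 [83. 69. 42.]
[293. 254.] 190 z 0.048 rect [ 584. -190.] [45. 21.] 28 [82. 67. 41.]
[251. 264.] 157 z 0.048 rect [ 472. -205.] [44. 13.] 14 [85. 70. 42.]
[310. 270.] 152 z 0.049 rect [ 609. -250.] [44. 11.] 20 [82. 69. 42.]
[265. 283.] 232 z 0.048 rect [ 495. -274.] [43. 20.] 21 [82. 67. 42.]
[189. 291.] 197 z 0.047 rect [ 320. -266.] [18. 45.] 27 [149. 125.  26.]
sheet ((578.462890625, 2.32806396484375), (408.9721984863281, 1210.204833984375), 12.10821533203125) 0.0021466117256540708
```

Tops measure 44x18 for the thick blocks: (576,-98), (584,-188) and (496,-271) mm. They measure 44x10 for the thin ones. I'll go to a raised viewpoint, turn to the pinch orientation across the width, and check with the wrist camera.

Request:
{"api": "carry_out", "payload": {"increments": [0, 0, -50, 0, 40, -30, -100, -0.15, 80, -60, -137, -0.3, 120, -90, -137, -0.45, 160, -120, -137, -0.6, 200, -150, -137, -0.75, 240, -180, -137, -0.9, 280, -210, -137, -1.05, 320, -240, -137, -1.2, 360, -270, -137, -1.35, 390, -290, -137, -1.5, 417, -311, -137, -1.57, 417, -311, -137, -1.57, 417, -311, -137, -1.57], "gripper": 80, "force": 25}}

```text
t: 1.55
position: [0.5, -0.1497, 0.3297]
orientation: [[-0.347, 0.938, -0.001], [0.938, 0.347, -0.0], [0.0, -0.001, -1.0]]
ft_force: [-0.3, -0.1, -0.4]
opening: 0.0801
```

```bash
cat > blk.py <<'E'
from h import *
def rects(P,ok,zlo,zhi,minpx=60):
    m=(ok&(P[...,2]>zlo)&(P[...,2]<zhi)).astype(np.uint8)
    k,L,S,C=cv2.connectedComponentsWithStats(m,connectivity=4)
    for i in range(1,k):
        if S[i,4]<minpx: continue
        Q=P[L==i]; rc=cv2.minAreaRect((Q[:,:2]*1000).astype(np.float32))
        print(C[i].round(),S[i,4],'z',np.median(Q[:,2]).round(4),'c',np.round(rc[0],1),np.round(rc[1],1),round(rc[2],1))
E
python3 - <<'E'
from blk import *
c=snap('wrist','w1');P=cloud(c);s=observe();print(s['t'],s['position'],s['orientation'].round(3),s['joints'])
print('cam',c['tw'],c['Rw'].round(2))
rects(P,c['depth']>0,.042,.056)
E
```

```text
1.6 [ 0.49962387 -0.1506203   0.32983242] [[-0.345  0.939 -0.001]
 [ 0.939  0.345 -0.   ]
 [ 0.    -0.001 -1.   ]] [-2.40213755e+01  1.28961225e+01  9.17174414e+01 -1.81620015e-02
  7.54112185e+01 -4.41879256e+01]
cam [ 0.47184626 -0.07315181  0.52081218] [[ 0.94  0.33  0.1 ]
 [ 0.35 -0.9  -0.27]
 [-0.    0.29 -0.96]]
[425.  72.] 305 z 0.0433 c [704.3  77.5] [18.8 43.2] 24.5
[478. 135.] 507 z 0.0491 c [835.   19.2] [  9.2 129.9] 2.9
[236. 141.] 159 z 0.0463 c [ 459.  -128.2] [42.7 10. ] 21.6
[305. 148.] 280 z 0.0464 c [574.6 -98.3] [42.8 18. ] 23.4
[137. 186.] 232 z 0.0435 c [ 320.4 -264.3] [18.5 43.6] 28.0
[229. 184.] 146 z 0.0464 c [ 472.7 -202.6] [43.1 10.2] 13.4
[291. 197.] 247 z 0.0462 c [ 584.4 -186.9] [43.3 18.5] 24.4
[228. 222.] 226 z 0.0464 c [ 495.  -270.9] [42.7 17.3] 19.7
[291. 231.] 134 z 0.0462 c [ 609.1 -247.5] [43.1  9.9] 21.3
[412. 246.] 118 z 0.0489 c [ 849.3 -192.2] [73.2 23.2] 20.1
[238. 323.] 136 z 0.0483 c [ 584.3 -477.1] [69.2 32. ] 20.8
[270. 323.] 102 z 0.044 c [ 646.5 -455.8] [46.1 28.6] 22.3
```

View pics/w1.png

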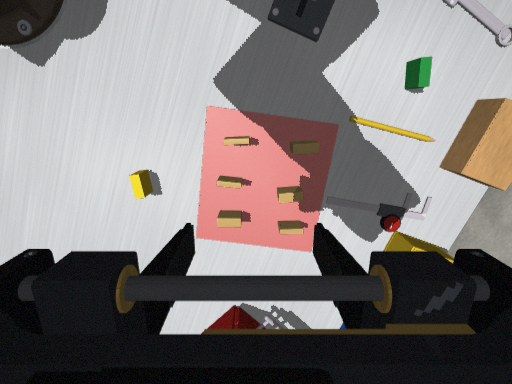

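The wrist view agrees with the other cameras: the thick blocks are at pixels (305,148), (291,197) and (228,222), and the thin ones at (236,141), (229,184) and (291,231). Now I look at the fixture.

Request:
{"api": "carry_out", "payload": {"increments": [47, 17, 0, 0, 94, 35, 0, 0, 141, 52, 0, 0, 188, 69, 0, 0, 235, 86, 0, 0, 280, 104, 0, 0, 328, 121, 0, 0, 328, 121, 0, 0, 328, 121, 0, 0]}}

```text
t: 2.5
position: [0.5004, 0.1985, 0.3298]
orientation: [[-0.345, 0.939, -0.0], [0.939, 0.345, -0.001], [-0.0, -0.001, -1.0]]
ft_force: [0.2, -1.1, -0.6]
opening: 0.0801
```

```bash
python3 - <<'E'
from blk import *
c=snap('wrist','w2');P=cloud(c);s=observe();print(s['t'],s['position'])
ok=(c['depth']>0)&(P[...,0]>.4)&(P[...,0]<.6)&(P[...,1]>0)&(P[...,1]<.4)
for lo,hi in((.008,.016),(.051,.062),(.08,.09)): print(lo);rects(P,ok,lo,hi,20)
np.save('P2.npy',P)
E
```

```text
2.55 [0.50051904 0.19769714 0.32988562]
0.008
[250. 149.] 5122 z 0.0115 c [489.7 199.5] [259.4  90.1] 88.4
0.051
[269. 106.] 40 z 0.0521 c [492.5 291.6] [ 9.5 11.6] 89.4
[263. 121.] 28 z 0.0523 c [491.9 266.7] [ 7.9 12.5] 4.0
[256. 140.] 502 z 0.0554 c [490.7 234.4] [39.9 33.9] 88.3
[243. 176.] 268 z 0.0554 c [490.6 169.2] [18.2 43.8] 86.7
[235. 192.] 430 z 0.0557 c [488.  137.6] [39.6 33.9] 88.4
0.08
[272.  99.] 144 z 0.084 c [492.5 301.2] [ 9.8 31.4] 88.5
```

View pics/w2.png

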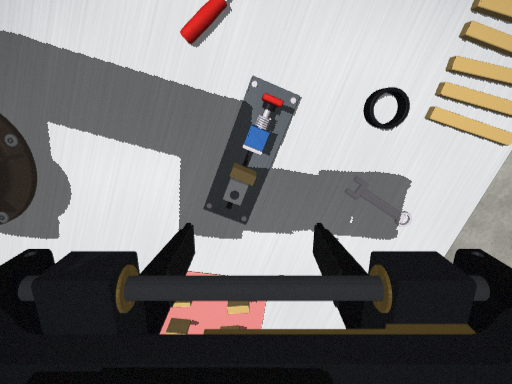

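The fixture view shows the origin at (489.7,199.5) with its y axis at 88.4°. In the fixture frame the stop face is at -42, spacer d at about -30 and the jaw face at +15. The gap is therefore about 57 mm, so probably one more spacer is enough, to be confirmed by feel. I take the thick block at (575,-98), pinched by its width.

Request:
{"api": "carry_out", "payload": {"increments": [-45, -5, 20, -0.02, -90, -10, 45, -0.04, -135, -15, 70, -0.04, -180, -20, 95, -0.04, -220, -24, 120, -0.04, -260, -28, 145, -0.04, -304, -33, 165, -0.04, -304, -33, 180, -0.04, -304, -33, 200, -0.04, -304, -33, 200, -0.04]}}

```text
t: 3.55
position: [0.5723, -0.1001, 0.1281]
orientation: [[-0.378, 0.926, -0.004], [0.926, 0.378, 0.001], [0.002, -0.003, -1.0]]
ft_force: [-0.9, -0.5, -0.0]
opening: 0.0801
```

```bash
python3 - <<'E'
from blk import *
c=snap('wrist','w3');P=cloud(c);s=observe();print(s['t'],s['position'],s['orientation'].round(3))
rects(P,(c['depth']>0)&(abs(P[...,0]-.575)<.06)&(abs(P[...,1]+.1)<.06),.042,.056)
rects(P,(c['depth']>0)&(abs(P[...,0]-.575)<.06)&(abs(P[...,1]+.1)<.06),.032,.056)
cv2.imwrite('pics/w3c.png',c['image'][100:384,120:400,::-1])
E
```

```text
3.6 [ 0.57312562 -0.09967268  0.12956796] [[-0.379  0.925 -0.002]
 [ 0.925  0.379  0.   ]
 [ 0.001 -0.002 -1.   ]]
[257. 194.] 751 z 0.0463 c [574.8 -97.7] [43.6 18.6] 22.2
[257. 192.] 846 z 0.0462 c [574.7 -97.9] [43.5 18.8] 23.3
```

View pics/w3c.png

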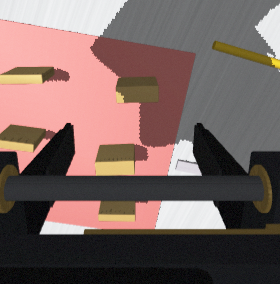

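The close crop shows the target at crop pixel (137,90), 43.6 x 18.6 mm, so it is a thick block. Descend and grip.

Request:
{"api": "carry_out", "payload": {"increments": [1, 0, 20, 0, 1, 0, 45, 0, 1, 0, 70, 0, 1, 0, 90, 0, 1, 0, 105, 0, 1, 0, 115, 0, 1, 0, 119, 0, 1, 0, 119, 0, 1, 0, 119, 0, 1, 0, 119, 0]}}

```text
t: 4.6
position: [0.5742, -0.0969, 0.0118]
orientation: [[-0.382, 0.924, 0.001], [0.924, 0.382, -0.0], [-0.001, 0.001, -1.0]]
ft_force: [-0.1, -0.2, -1.0]
opening: 0.0799
```

Request:
{"api": "carry_out", "payload": {"increments": [0, 0, 0, 0, 0, 0, 0, 0, 0, 0, 0, 0, 0, 0, 0, 0, 0, 0, 0, 0, 0, 0, 0, 0, 0, 0, 0, 0, 0, 0, 0, 0, 0, 0, 0, 0], "gripper": 36, "force": 20}}

```text
t: 5.5
position: [0.5738, -0.0968, 0.011]
orientation: [[-0.382, 0.924, 0.0], [0.924, 0.382, -0.0], [-0.0, -0.0, -1.0]]
ft_force: [0.5, 0.2, 0.5]
opening: 0.0436
```

Request:
{"api": "carry_out", "payload": {"increments": [0, 0, -20, 0, 0, 0, -60, 0, 0, 0, -100, 0, 45, 5, -110, 0.1, 90, 10, -110, 0.2, 135, 15, -110, 0.3, 180, 20, -110, 0.4, 220, 25, -110, 0.42, 260, 29, -110, 0.42, 290, 32, -110, 0.42, 298, 32, -110, 0.42, 298, 32, -110, 0.42, 298, 32, -110, 0.42, 298, 32, -110, 0.42]}}

```text
t: 6.9
position: [0.49, 0.1897, 0.121]
orientation: [[0.029, 1.0, 0.0], [1.0, -0.029, -0.0], [-0.0, 0.0, -1.0]]
ft_force: [0.2, -0.6, -0.9]
opening: 0.044
```

```bash
python3 - <<'E'
from blk import *
c=snap('wrist','w4');P=cloud(c);s=observe();print(s['t'],s['position'],s['orientation'].round(3),s['joints'],s['opening'])
ok=(c['depth']>0)&(P[...,0]>.4)&(P[...,0]<.6)&(P[...,1]>0)&(P[...,1]<.4)
for lo,hi in((.008,.016),(.05,.062),(.08,.09)): print(lo);rects(P,ok,lo,hi,20)
E
```

```text
6.95 [0.48993425 0.18974021 0.12093389] [[ 0.03  1.   -0.  ]
 [ 1.   -0.03 -0.  ]
 [-0.   -0.   -1.  ]] [ 1.39702752e+01  2.53322246e+01  1.07848098e+02 -1.37278455e-02
  4.68259500e+01  1.56729920e+01] 0.04378472045977633
0.008
[253. 130.] 9989 z 0.0115 c [490.7 234.8] [187.7  90.2] 88.4
[254. 270.] 824 z 0.0116 c [486.7  86.5] [18.3 88.1] 88.1
0.05
[253.  87.] 214 z 0.0521 c [492.2 291.6] [10.5 27.7] 88.0
[253. 120.] 225 z 0.0514 c [491.9 264.5] [16.7 15.4] 88.1
[253. 152.] 1599 z 0.0554 c [490.6 234.7] [39.9 33.7] 88.8
[254. 211.] 199 z 0.0548 c [490.8 177.4] [ 3.9 43.6] 88.5
[254. 264.] 58 z 0.0554 c [487.6 119. ] [32.4  3.2] 1.6
0.08
[253.  71.] 564 z 0.084 c [493.  301.2] [ 9.7 31.2] 87.6
```

View pics/w4.png

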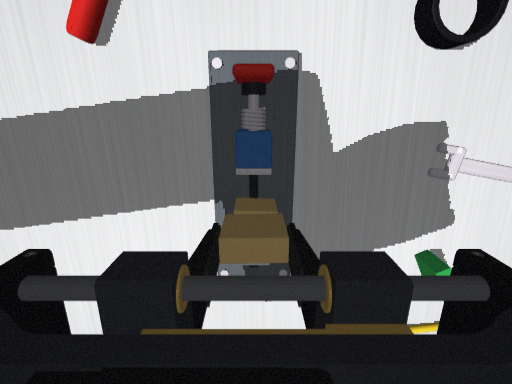

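Held spacer at (253,240) px, with d behind it at (255,207) and the jaw face at row 172. I shift 4 mm towards the jaw for clearance and lower.

Request:
{"api": "carry_out", "payload": {"increments": [4, 0, 10, 0, 4, 0, 35, 0, 4, 0, 60, 0, 4, 0, 75, 0, 4, 0, 85, 0, 4, 0, 92, 0, 4, 0, 96, 0, 4, 0, 99, 0, 4, 0, 100, 0, 4, 0, 100, 0, 4, 0, 100, 0]}}

```text
t: 8.05
position: [0.4898, 0.1949, 0.0213]
orientation: [[0.028, 1.0, 0.001], [1.0, -0.028, 0.0], [0.0, 0.001, -1.0]]
ft_force: [0.7, 0.3, -0.7]
opening: 0.0438
```

Request:
{"api": "carry_out", "payload": {"increments": [0, 0, 0, 0, 0, 0, 0, 0, 0, 0, 0, 0, 0, 0, 0, 0, 0, 0, 0, 0, 0, 0, 0, 0], "gripper": 62}}

```text
t: 8.65
position: [0.4896, 0.1948, 0.021]
orientation: [[0.028, 1.0, -0.0], [1.0, -0.028, -0.0], [-0.0, 0.0, -1.0]]
ft_force: [0.1, 0.4, -0.1]
opening: 0.0619
```

Request:
{"api": "carry_out", "payload": {"increments": [0, 0, -10, 0, 0, 0, -30, 0, 0, 0, -60, 0, 0, 0, -90, 0, 0, 0, -120, 0, 0, 0, -150, 0, 0, 0, -150, 0, 0, 0, -150, 0]}}

```text
t: 9.45
position: [0.4896, 0.1948, 0.1718]
orientation: [[0.028, 1.0, 0.002], [1.0, -0.028, 0.0], [0.0, 0.002, -1.0]]
ft_force: [-0.0, -0.8, -0.1]
opening: 0.062
```

```bash
python3 - <<'E'
from blk import *
c=snap('wrist','w5');P=cloud(c);s=observe();print(s['t'],s['position'],s['ft_force'])
ok=(c['depth']>0)&(P[...,0]>.4)&(P[...,0]<.6)&(P[...,1]>0)&(P[...,1]<.4)
for lo,hi in((.05,.066),(.08,.09)): print(lo);rects(P,ok,lo,hi,20)
E
```

```text
9.5 [0.48924544 0.1947407  0.17091764] [-0.00736851 -0.85509119 -0.34143817]
0.05
[254.  96.] 163 z 0.0519 c [492.8 291.5] [10.1 25.3] 88.1
[253. 116.] 28 z 0.0517 c [491.1 271.8] [ 2.5 13.1] 82.8
[254. 122.] 61 z 0.0517 c [491.5 266.4] [ 5.3 14.2] 88.4
[254. 129.] 62 z 0.0515 c [491.3 259. ] [ 5.4 14.2] 87.6
[254. 151.] 1113 z 0.0554 c [491.1 234.5] [40.2 33.1] 87.6
[253. 187.] 599 z 0.0554 c [489.5 193.4] [18.4 43. ] 89.4
[254. 221.] 1445 z 0.0555 c [490.2 148.7] [60.7 43.4] 87.8
0.08
[254.  84.] 364 z 0.084 c [492.5 301.2] [ 9.7 31.2] 88.1
```

View pics/w5.png

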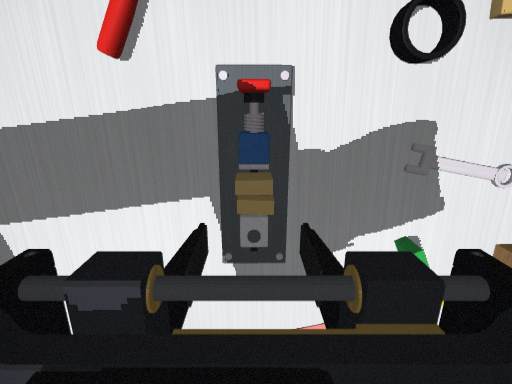

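The spacer stands at (254,187) px, world (489.5,193.4), square in the gap. Now pinch the handle from above.

Request:
{"api": "carry_out", "payload": {"increments": [40, 0, 0, 0, 80, 0, 10, 0, 107, 0, 40, 0, 107, 0, 70, 0, 107, 0, 95, 0, 107, 0, 110, 0, 107, 0, 118, 0, 107, 0, 120, 0, 107, 0, 120, 0, 107, 0, 120, 0]}}

```text
t: 10.5
position: [0.4929, 0.3019, 0.0517]
orientation: [[0.028, 1.0, 0.001], [1.0, -0.028, 0.0], [0.0, 0.001, -1.0]]
ft_force: [-0.3, -0.3, -0.0]
opening: 0.0619
```

Request:
{"api": "carry_out", "payload": {"increments": [0, 0, 0, 0, 0, 0, 0, 0, 0, 0, 0, 0, 0, 0, 0, 0, 0, 0, 0, 0, 0, 0, 0, 0, 0, 0, 0, 0, 0, 0, 0, 0, 0, 0, 0, 0], "gripper": 24, "force": 40}}

```text
t: 11.4
position: [0.4928, 0.3018, 0.0511]
orientation: [[0.028, 1.0, 0.0], [1.0, -0.028, 0.0], [0.0, 0.0, -1.0]]
ft_force: [1.9, 0.3, 1.4]
opening: 0.0318
```

Request:
{"api": "carry_out", "payload": {"increments": [-2, 0, 0, 0, -4, 0, 0, 0, -6, 0, 0, 0, -8, 0, 0, 0, -10, 0, 0, 0, -12, 0, 0, 0, -13, 0, 0, 0, -14, 0, 0, 0, -15, 0, 0, 0, -16, 0, 0, 0, -16, 0, 0, 0, -16, 0, 0, 0]}}

```text
t: 12.6
position: [0.4923, 0.2857, 0.0511]
orientation: [[0.028, 1.0, 0.0], [1.0, -0.028, -0.0], [-0.0, 0.0, -1.0]]
ft_force: [3.9, 1.0, 3.7]
opening: 0.0316
```

Request:
{"api": "carry_out", "payload": {"increments": [-1, 0, 0, 0, -2, 0, 0, 0, -3, 0, 0, 0, -3, 0, 0, 0, -3, 0, 0, 0]}}

```text
t: 13.1
position: [0.4922, 0.2827, 0.051]
orientation: [[0.028, 1.0, 0.0], [1.0, -0.028, -0.0], [-0.0, 0.0, -1.0]]
ft_force: [3.7, 1.5, 4.2]
opening: 0.0314
```

Request:
{"api": "carry_out", "payload": {"increments": [-1, 0, 0, 0, -2, 0, 0, 0, -3, 0, 0, 0, -4, 0, 0, 0, -4, 0, 0, 0, -4, 0, 0, 0]}}

```text
t: 13.7
position: [0.4921, 0.2789, 0.0511]
orientation: [[0.028, 1.0, 0.0], [1.0, -0.028, 0.0], [0.0, 0.0, -1.0]]
ft_force: [4.7, 3.8, 5.4]
opening: 0.0315
```

Request:
{"api": "carry_out", "payload": {"increments": [-1, 0, 0, 0, -2, 0, 0, 0, -3, 0, 0, 0, -4, 0, 0, 0, -4, 0, 0, 0, -4, 0, 0, 0]}}

```text
t: 14.3
position: [0.492, 0.2751, 0.0511]
orientation: [[0.028, 1.0, 0.001], [1.0, -0.028, 0.001], [0.001, 0.001, -1.0]]
ft_force: [4.3, 5.9, 4.2]
opening: 0.0313
```

The force climbed from about 1.5 N at 19 mm to 3.8 N at 23 mm and 5.9 N at 27 mm. So the jaw closed on the stack at about 21 mm, well before 32 mm, and one added spacer is enough. I push on to half squeeze, about 31 mm in total.

Request:
{"api": "carry_out", "payload": {"increments": [-1, 0, 0, 0, -2, 0, 0, 0, -3, 0, 0, 0, -4, 0, 0, 0, -4.5, 0, 0, 0, -4.5, 0, 0, 0, -4.5, 0, 0, 0, -4.5, 0, 0, 0]}}

```text
t: 15.1
position: [0.4919, 0.2709, 0.0511]
orientation: [[0.028, 1.0, 0.001], [1.0, -0.028, 0.001], [0.001, 0.001, -1.0]]
ft_force: [3.2, 6.7, 4.5]
opening: 0.0315
```

```bash
python3 - <<'E'
from blk import *
for n in('wrist','scene','side'):
    c=snap(n,n+'6');P=cloud(c);s=observe();print(n,s['t'],s['position'],s['ft_force'],s['opening'])
    ok=(c['depth']>0)&(P[...,0]>.4)&(P[...,0]<.6)&(P[...,1]>0)&(P[...,1]<.4)
    rects(P,ok,.05,.0605,20)
    cs=cv2.resize(c['image'][150:270,220:420] if n=='scene' else c['image'][130:230,170:300],(400,260))
    if n!='wrist': im=cs if n=='scene' else np.hstack([im,cs])
cv2.imwrite('pics/fin.png',im[:,:,::-1])
E
```

```text
wrist 15.15 [0.49192969 0.27086035 0.05110086] [4.20675357 7.53368261 4.52105069] 0.0314839106355242
[254. 223.] 237 z 0.0556 c [491.9 274.7] [ 3.3 31.6] 88.1
[253. 261.] 221 z 0.0514 c [490.7 241.7] [16.3 13.8] 83.9
[253. 273.] 228 z 0.0538 c [490.5 232.7] [ 3.2 33.6] 88.4
[254. 315.] 1361 z 0.0554 c [489.7 195.9] [28.5 43.9] 87.7
scene 15.2 [0.4919024  0.27086886 0.05109366] [5.54089197 6.27617895 4.11710676] 0.031240589964428415
[307. 203.] 571 z 0.0551 c [492.  176.3] [ 46.6 115.1] 0.2
side 15.25 [0.49193373 0.27084951 0.05110934] [4.46862885 6.69231429 3.77935036] 0.031410325009245704
[233. 176.] 291 z 0.0544 c [488.4 192.3] [ 44.7 161.5] 4.3
```

View pics/fin.png

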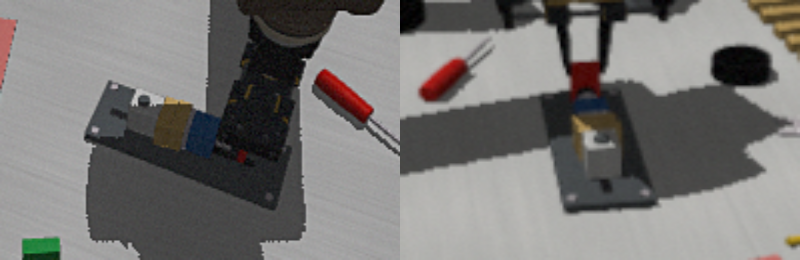

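View pics/wrist6.png

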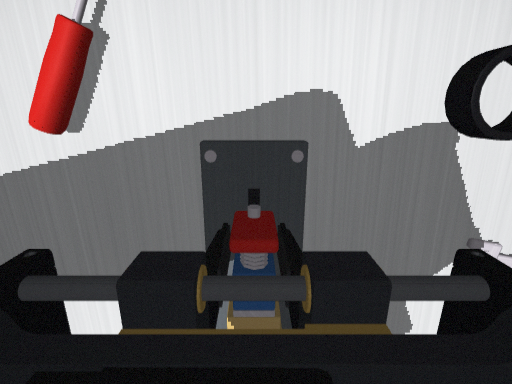

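The jaw moved about 20 mm and the handle about 31 mm, so the spring is squeezed roughly 10 mm. The stack is square (87.7°, one continuous 43.9 mm wide top) and only the handle is gripped, so I hand in.

```bash
python3 -c "
from station import *
s=observe();print(s['t'],s['ft_force'],abs(s['dq']).max());print(finish_job())"
```

```text
15.25 [4.46862885 6.69231429 3.77935036] 0.05188511161418652
the job is handed in; nothing more can be done
None
```

I stood one thick spacer from the sheet in the gap beside the one already there, then pinched the red handle and pushed it, and handed the job in at about 15 s. No verdict is reported.

- **Stack closed:** the push force climbed from about 21 mm of travel, well short of the jaw's 32 mm limit, so one added spacer was enough. The camera gave about 20 mm of jaw travel, which agrees.
- **Half squeeze:** the handle moved about 31 mm in all, so its spring was squeezed about 10 mm. The measured push was 6.3–7.5 N against 8.6 N expected. Allowing for sensor noise and a small offset, that would mean 6–10 mm of squeeze, still inside the 4–17 mm allowed.
- **Spacers:** in the last wrist view, the part of the stack's top in sight was square to the fixture and 43.9 mm wide. The fingers touched only the handle. The arm partly hid the first spacer in the last views, so its final seat against the stop rests on the force and jaw travel.
- **Other things on the bench:** I did not touch the thin blocks or the bystanders, though I did not measure them again at the end.

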